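# Lock the bayonet filler cap on the coating pot

### The arm

A 6-joint arm with a two-finger parallel gripper is mounted at the origin on the work surface. World frame = base frame: x ahead of the robot, y to its left, z up, the work surface at z = 0. Lengths are in m, angles in rad, forces in N, time in s.
With the tool pointing down it reaches from about 0.3 to 0.85 m from the base axis. Payload 5.4 kg.
Tool frame: the origin (TCP) lies midway between the tips of the shut fingers; the grasp point (between the pads) lies 19 mm behind it (bot.grip_depth is the distance from the TCP to the grasp point, in m); z points along the fingers, y is the line along which they close (so a half turn about z gives the same grasp; the last joint's range is limited). The gripper opens to 85 mm and grips with 20 to 120 N. Pads are 22 mm wide; open, the fingers measure 114 mm over their backs; the gripper's body (76 mm by 85 mm) begins 54 mm behind the grasp point. The pads swing forward as they close: fully open they stand 13 mm farther back than shut.
Start: joints at [1.085, 0.158, 1.597, -0, 1.386, -0.21], TCP at [0.157, 0.553, 0.231] pointing down, gripper open.
Joint ranges: [-2.91, 2.91], [-0.94, 2.29], [0.18, 2.7], [-1.29, 4.43], [0.17, 2.64], [-3, 3]. Speed limits (rad/s): [2.57, 2.57, 3.14, 3.14, 3.14, 3.14].

### API

Orientations are given as [roll, pitch, yaw] about the fixed x, y, z axes, in that order (R = Rz(yaw) Ry(pitch) Rx(roll)).
In Python, from plant import bot, viewer gives the robot as it stands. The module is installed in compiled form; this text tells all that it offers.
- The arm moves only by the tool arm_command, never from a script. Its argument "deltas" is a list of rows, each an object with "delta_rot": the turn, a rotation vector about the world's x, y, z in rad, a list of three; "travel": the shift along the world's x, y, z in mm, a list of three; "grip": the closure, from 0 (fully open) to 1 (shut). In form: [{"delta_rot": [ax, ay, az], "travel": [dx, dy, dz], "grip": grip}, ...]. A call has 1 to 10 rows; each row is the pose to reach, as a shift and turn from the pose commanded when the call began; what a row does not reach only later rows make up. A row lasts 1/10 s, in which the tool goes at most 50 mm and 8.59 degrees, less where a joint would pass 70% of its speed; a pose out of reach is approached as far as the arm can. A call with a gripper value outside its range is refused whole. The fingers move at their own pace and stop on an object; the grip force is fixed at half the most. Time passes only in rows, so rows that repeat a pose let the fingers close. It gives the time, the measured TCP pose, the force, the opening and the grip force at its end, in the units of the state.
- bot.sense(): the state, without advancing time (a new reading comes with each control period).
- viewer.grab_frame(name): name is "scene" or "top" or "wrist"; returns (picture, depth): 384x512x3 uint8, red, green, blue; 384x512 float32, m along the optical axis (not along the pixel's ray), 0 where there is no reading.
- viewer.calibration(name): a dict with "fx", "fy", "cx", "cy" (pixels), "xyz" and "orientation" of the camera in the world. Camera axes: x right, y down, z forward; pixel columns grow to the right and rows downward; lengths in m; the calibration is good to about 2 mm. A picture is of the moment at which its call begins: read the wrist's pose just before it. calibration takes no time and is no camera call; for the wrist camera it gives the pose at the moment of the call.
- bot.close_job(): hands the job in; it is judged then, once.
Trained networks look in the newest picture that a camera, given by its name, has taken for a name from the list of things; names that differ only in an ending like _2 or _b are one class to them, and where a whole thing is asked for, a point or a joint stands for the part that bears it (a point fixed in the world has none). Each returns a list of dicts, best first, with "conf" (0 to 1); they miss things now and then, are a little off and sometimes report something else, mostly with a low value. They report only what shows in the picture. A call takes as long as a camera call. They do not tell look-alikes from the thing itself.
- viewer.find_in(query, camera): "position" ([x, y, z] in m, in world coordinates, good to about 4 mm: the middle of the surface that is visible of it).
The state is a dict: "time_s": time; "joint_pos": joint angles; "dq": joint speeds; "effort": joint torques, N m; "position": TCP position; "orientation": TCP orientation; "ft_force": force on the tool from outside, world axes, zero at the start; "wrist_torque": the same for the moment, N m; "finger_gap": opening from 0.0 (shut) to 1.0 (fully open); "grasp_force": force on a finger pad.
Only numpy, scipy, OpenCV 4.12 (cv2) and the standard library are available. Lean on these libraries where they do the work, as an engineer would, in place of code of your own. Each camera call takes 0.05 s, during which the arm holds its last target. There are 200 camera calls.

### The job

The ladle-coating pot stands open: pick up the red filler cap from the bench, put it in the pot's brass filler plate, push it in against the spring and turn it clockwise until it clicks, so that both lugs are home and it stays locked and level by itself when you let go. Leave the ladle, brick, brush and tin where they are.

Things in the scene. Friction and masses are not known exactly. Their poses are not given: they have to be found in the camera images.
- pot: Blue round pot fixed to the bench, 160 mm wide up to 70 mm height, tapering to 136 mm at 85 mm, then a steel neck 86 mm wide; brass tap with red handle low on its -x side. Origin: centre of its underside; z up along the neck's axis. Heights below are of the cap's origin above this origin.
- pot_mouth (a point): Centre of the brass filler plate's top face, 125 mm above the pot's origin. Plate 62 mm wide in a flush steel rim 86 mm wide; keyhole: round hole 31 mm wide plus two opposite slots 13 mm wide reaching 26 mm from the axis. The line of the slots lies within 24 degrees either way of the pot's x axis; its exact angle differs each time and is not reported: look or feel for it.
- pot_spring (a point): Top of the sprung disc under the plate when free, 111 mm above the pot's origin. Lugs off the slots stand on the plate (cap at 113 mm). In the slots the cap sinks; from 111 mm on the spring resists, 3.5 N plus 0.7 N per mm, about 14 N at the end. Below 97 mm the lugs are under the plate and can turn; at 94 mm the cap's flange meets the plate. This point does not follow the disc.
- pot_lock (a point): Where the cap's origin is when locked: on the axis, 101 mm above the pot's origin. Turn the pushed-in cap clockwise seen from above, 75 degrees from the slots (stop some 5 degrees beyond; anticlockwise is blocked); there recesses 4 mm deep under the plate let the lugs spring up with a click. An unturned cap rises to about 111 mm when let go, one turned too little stays at about 97 mm.
- cap: Red filler cap with steel stem, about 0.2 kg, upright on the bench. Origin: centre of the stem's underside, z up. Stem 27.5 mm wide, tapered to 21 mm over its lowest 6 mm; two opposite lugs along the cap's x axis, 9 mm wide, reaching 24 mm from the axis, 12 to 18 mm above the origin; round flange 64 mm wide, 31 to 36 mm above the origin.
- cap_grip (a point): Middle of the cap's upright grip bar, 53 mm above the cap's origin. Bar 48 mm long along the cap's x axis (so parallel to the lugs), 12 mm thick along y, from 36 to 70 mm above the cap's origin.
- ladle: Small white-coated hand ladle lying mouth down, dome 110 mm wide and 55 mm high with a 200 mm long handle along its x axis; origin: centre of the dome's underside. Leave it alone.
- brick: Piece of fire brick 100 x 70 x 55 mm, origin: centre of the underside. Leave it alone.
- brush: Coating brush, 190 mm long, lying along its x axis; origin at its middle, underside. Leave it alone.
- tin: Closed tin 72 mm wide and 100 mm high; origin: centre of the underside. Leave it alone.
Not all that is in view belongs to the job. Several things have the shape of the cap; the one meant has the colours described above. Leave any turquoise look-alike of the pot alone.

How it is judged:
On the way:
1. the cap is pushed in against the spring, its origin less than 98.5 mm above the pot's and within 4 mm of its axis (z of cap in the frame of pot between 0.08 and 0.0985 m and horizontal distance between cap and pot below 0.004 m), for 0.05 s.
At the end, for the whole second after the job is handed in: The cap sits locked in the pot's filler plate, released and at rest: its origin 99.3 to 103 mm above the pot's origin (clicked up into the recesses), within 4 mm of the pot's axis and upright within 4 degrees (z of cap in the frame of pot between 0.0993 and 0.103 m and horizontal distance between cap and pot below 0.004 m and angle between cap's own z axis and vertical below 0.07 rad and linear speed of cap below 0.02 m/s); the robot touches nothing.
It fails at once if the ladle, brick, brush or tin is moved by more than 40 mm (distance of any of ladle, brick, brush, tin from where it was at the start of the episode above 0.04 m).
It also fails if it takes over 67 s, if anything falls off the work surface, if the arm or the gripper's body presses on something with over 40 N, if the wrist force passes 120 N, or if a joint passes its speed limit or range.

## Working session

There is one attempt and no reset: what is moved stays moved. The work goes in short steps, Python scripts to look and compute and a tool call to move; the robot and the scene stay as the last step left them, time stands still between calls to the robot, and variables do not carry over. Pictures are saved under pics/ and viewed, at most 10 in all, crops included, and the job is handed in when it is done.

Besides the shell and the picture viewer there is one more tool, called as name(argument=value, ...), one argument or row to a line, values as JSON. arm_command: Moves the arm, as the interface text tells. Its arguments: {"type":"object","properties":{"deltas":{"type":"array","items":{"type":"object","properties":{"delta_rot":{"type":"array","items":{"type":"number"}},"travel":{"type":"array","items":{"type":"number"}},"grip":{"type":"number"}}}}},"required":["deltas"]}

```bash
mkdir -p pics; cat > h.py <<'E'
import numpy as np, cv2
from scipy.spatial.transform import Rotation as R
from plant import bot, viewer
def cloud(name):
    c0=viewer.calibration(name); img,d=viewer.grab_frame(name)
    v,u=np.mgrid[:384,:512]
    P=np.stack([(u-c0['cx'])/c0['fx']*d,(v-c0['cy'])/c0['fy']*d,d],-1)
    W=P@R.from_euler('xyz',c0['orientation']).as_matrix().T+np.array(c0['xyz'])
    return img,d,W
E
python3 - <<'E'
from h import *
ims=[]
for n in ['scene','top']:
    img,d,W=cloud(n); ims.append(img); np.savez(n,img=img,d=d,W=W)
    for q in ['pot','cap','pot_mouth','cap_grip']:
        print(n,q,[(np.round(r['position'],3).tolist(),round(r['conf'],2)) for r in viewer.find_in(q,n)])
a=cv2.cvtColor(np.vstack(ims),cv2.COLOR_RGB2BGR)
cv2.imwrite('pics/a.png',cv2.resize(a[:384],(800,600)));cv2.imwrite('pics/b.png',cv2.resize(a[384:],(800,600)))
print(bot.sense())
E
```

```text
scene pot [([0.397, 0.294, 0.078], 0.93), ([0.596, 0.142, 0.077], 0.85)]
scene cap [([0.624, -0.084, 0.038], 0.82), ([0.606, -0.198, 0.042], 0.59)]
scene pot_mouth [([0.594, 0.144, 0.073], 0.87), ([0.395, 0.297, 0.079], 0.61)]
scene cap_grip [([0.603, -0.194, 0.036], 0.82), ([0.596, 0.14, 0.076], 0.37)]
top pot [([0.539, 0.13, 0.08], 0.55)]
top cap [([0.615, -0.086, 0.038], 0.81), ([0.596, -0.197, 0.037], 0.78)]
top pot_mouth [([0.348, 0.286, 0.09], 0.74), ([0.537, 0.126, 0.084], 0.62)]
top cap_grip [([0.613, -0.088, 0.038], 0.84), ([0.594, -0.195, 0.034], 0.72)]
{'time_s': 0.5, 'joint_pos': array([ 1.08487667e+00,  1.58448022e-01,  1.59706844e+00,  2.81385027e-05,
        1.38619153e+00, -2.10093486e-01]), 'dq': array([-0.00023755, -0.00033667, -0.00158361,  0.0004467 , -0.0016719 ,
       -0.00083142]), 'effort': array([-4.12336431e-04, -3.95649683e+01, -3.31385601e+01, -2.65427807e-04,
        1.76062073e-03, -1.69424948e-05]), 'position': array([0.15658349, 0.55322207, 0.23123782]), 'orientation': array([-3.14148562e+00, -5.11056354e-05,  2.86576131e+00]), 'ft_force': array([-0.11067923,  0.64171393,  0.0607181 ]), 'wrist_torque': array([-0.04149192,  0.00689156, -0.0225688 ]), 'grasp_force': 0.0, 'finger_gap': 1.0002051023415357}
```

View pics/a.png

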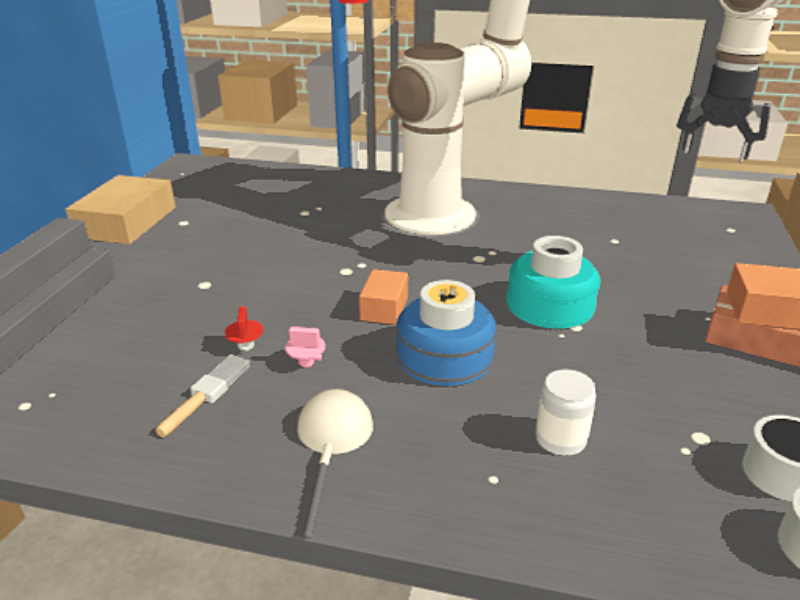

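View pics/b.png

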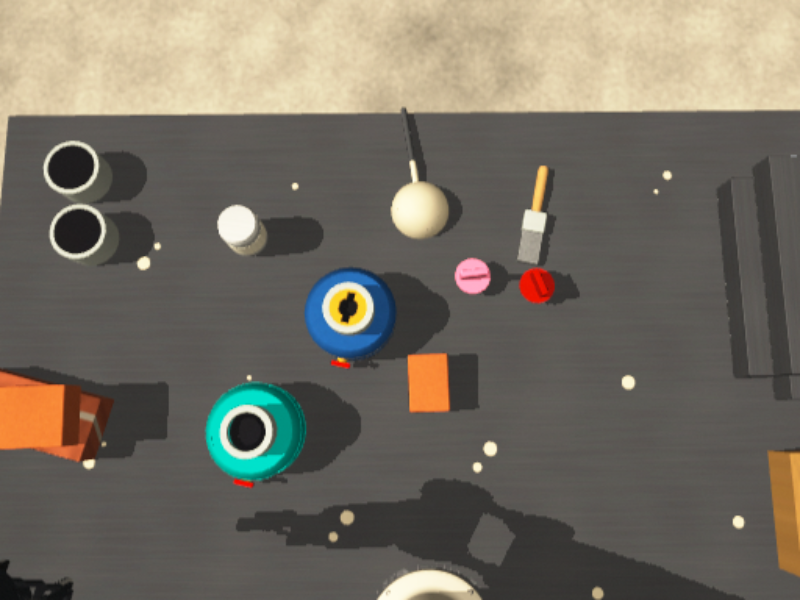

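The scene view shows the red cap at (243,330), the pink look-alike at (305,345) and the blue pot at (447,330). In the top view the red cap is at (537,286), its bar running up-left to down-right. The blue pot's plate is at (348,307), with its slots nearly vertical in the picture (near world x). Next I measure these from the depth data.

```bash
cat > m.py <<'E'
from h import *
def circ(P):
    A=np.c_[2*P[:,:2],np.ones(len(P))]; s=np.linalg.lstsq(A,(P[:,:2]**2).sum(1),rcond=None)[0]
    return s[:2],np.sqrt(s[2]+s[:2]@s[:2])
def line(P):
    m=P.mean(0); v=np.linalg.svd(P[:,:2]-m[:2],full_matrices=False)[2][0]; return m,np.degrees(np.arctan2(v[1],v[0]))%180
def mec(P):
    (c,r)=cv2.minEnclosingCircle((P[:,:2]*1000).astype(np.float32)); return np.round(c,1),round(r,1)
E
python3 - <<'E'
from m import *
for n in ['scene','top']:
    f=np.load(n+'.npz'); W=f['W'];d=f['d'];hsv=cv2.cvtColor(f['img'],cv2.COLOR_RGB2HSV);h,s,v=cv2.split(hsv)
    red=((h<5)|(h>174))&(s>200)&(v>60)&(d>0)&(W[...,0]>.5)&(W[...,1]<-.1)
    P=W[red];print(n,'cap',len(P),P.min(0),P.max(0))
    fl=P[(P[:,2]<.042)&(P[:,2]>.028)];b=P[P[:,2]>.060]
    print(' flange',len(fl),mec(fl),np.median(fl[:,2]),'bar',len(b),line(b), np.ptp(b,0), cv2.minAreaRect((b[:,:2]*1000).astype(np.float32)))
    near=(np.hypot(W[...,0]-.545,W[...,1]-.127)<.09)&(d>0)
    T=near&(W[...,2]>.115)&(W[...,2]<.135);P=W[T]
    print(' top face',len(P),mec(P),np.median(P[:,2]))
    br=T&(h>15)&(h<35)&(s>120); print(' brass',br.sum(),mec(W[br]),line(W[br]))
    c=np.array(mec(W[br])[0])/1000
    # dark pixels inside plate, projected on plate plane
    cal=viewer.calibration(n); o=np.array(cal['xyz']); 
    ray=W-o; t=(0.125-o[2])/ray[...,2]; Q=o+ray*t[...,None]
    q=np.hypot(Q[...,0]-c[0],Q[...,1]-c[1])<.029
    dk=q&~((h>15)&(h<35)&(s>120)&(v>120)); print(' dark',dk.sum(),line(Q[dk]),np.ptp(Q[dk],0))
E
```

```text
scene cap 200 [ 0.56834432 -0.23165223  0.03245369] [ 0.63133246 -0.17057145  0.07080678]
 flange 151 (array([ 599.3, -199.8]), 32.0) 0.035099904046180574 bar 36 (array([ 0.60305204, -0.19957849,  0.06734394]), np.float64(20.850376481557216)) [0.04053823 0.02197904 0.0100063 ] ((602.22216796875, -200.32025146484375), (43.11296081542969, 9.982531547546387), 21.91889190673828)
 top face 545 (array([548.2, 131.6]), 45.4) 0.1242635871034885
 brass 183 (array([547.2, 132.3]), 30.4) (array([0.54508944, 0.13175804, 0.12387391]), np.float64(79.7766104626116))
 dark 46 (array([0.55307256, 0.13312123, 0.125     ]), np.float64(156.70205020462532)) [0.03733005 0.02386782 0.        ]
top cap 382 [ 0.5672907  -0.23309248 -0.00202512] [ 0.62850065 -0.17306866  0.07449915]
 flange 263 (array([ 598.6, -202.3]), 31.3) 0.036656211094586943 bar 85 (array([ 0.59819281, -0.20185208,  0.0689099 ]), np.float64(20.755007069293214)) [0.04500851 0.02398586 0.01344836] ((599.2252807617188, -201.8956298828125), (47.734073638916016, 13.164754867553711), 19.99474334716797)
 top face 705 (array([548.7, 132. ]), 42.9) 0.12585364222866713
 brass 291 (array([547.6, 131.8]), 31.1) (array([0.54773052, 0.13172973, 0.12571308]), np.float64(76.04871925316883))
 dark 137 (array([0.54751621, 0.13187456, 0.125     ]), np.float64(164.15128296433156)) [0.04463071 0.02855486 0.        ]<stdin>:15: RuntimeWarning: divide by zero encountered in divide
<stdin>:15: RuntimeWarning: invalid value encountered in multiply
```

```bash
python3 - <<'E'
from h import *
c=viewer.calibration('wrist'); s=bot.sense(); T=R.from_euler('xyz',s['orientation'])
print(T.inv().apply(np.array(c['xyz'])-s['position']), (T.inv()*R.from_euler('xyz',c['orientation'])).as_matrix().round(3),c['fx'])
E
```

```text
[ 8.32347483e-02  9.81546758e-05 -1.42133074e-01] [[ 0.001 -0.946 -0.323]
 [ 1.     0.001  0.001]
 [-0.    -0.323  0.946]] 293.891062166047
```

arm_command(
  deltas=[
    {"delta_rot":[0,0,0.14],"travel":[30,-30,50],"grip":0},
    {"delta_rot":[0,0,0.28],"travel":[65,-65,60],"grip":0},
    {"delta_rot":[0,0,0.42],"travel":[100,-100,60],"grip":0},
    {"delta_rot":[0,0,0.56],"travel":[135,-135,60],"grip":0},
    {"delta_rot":[0,0,0.633],"travel":[170,-170,60],"grip":0},
    {"delta_rot":[0,0,0.633],"travel":[205,-205,60],"grip":0},
    {"delta_rot":[0,0,0.633],"travel":[240,-240,60],"grip":0},
    {"delta_rot":[0,0,0.633],"travel":[275,-290,60],"grip":0},
    {"delta_rot":[0,0,0.633],"travel":[310,-340,60],"grip":0},
    {"delta_rot":[0,0,0.633],"travel":[345,-380,60],"grip":0},
  ],
)

```text
time_s: 1.5
position: [0.4736, 0.2073, 0.2915]
orientation: [3.142, 0.001, -2.784]
ft_force: [1.4, 0.1, 0.7]
finger_gap: 1.006
grasp_force: 0.0
```

arm_command(
  deltas=[
    {"delta_rot":[0,0,0],"travel":[46,-41,0],"grip":0},
    {"delta_rot":[0,0,0],"travel":[46,-41,0],"grip":0},
    {"delta_rot":[0,0,0],"travel":[46,-41,0],"grip":0},
    {"delta_rot":[0,0,0],"travel":[46,-41,0],"grip":0},
    {"delta_rot":[0,0,0],"travel":[46,-41,0],"grip":0},
  ],
)

```text
time_s: 2.0
position: [0.5178, 0.1695, 0.2914]
orientation: [3.141, -0.0, -2.782]
ft_force: [0.5, 0.2, 0.1]
finger_gap: 1.0
grasp_force: 0.0
```

```bash
cat > w.py <<'E'
from m import *
img,d,W=cloud('wrist'); np.savez('w1',img=img,d=d,W=W); cal=viewer.calibration('wrist'); s=bot.sense()
print(s['position'],s['orientation'])
cv2.imwrite('pics/w1.png',cv2.cvtColor(img,cv2.COLOR_RGB2BGR))
h,sa,v=cv2.split(cv2.cvtColor(img,cv2.COLOR_RGB2HSV))
near=(np.hypot(W[...,0]-.548,W[...,1]-.132)<.06)&(d>0); T=near&(W[...,2]>.115)&(W[...,2]<.135)
print('top',T.sum(),mec(W[T]),np.median(W[T][:,2]))
br=T&(h>15)&(h<35)&(sa>120); print('brass',br.sum(),mec(W[br]),circ(W[br]))
c=np.array(mec(W[T])[0])/1000; o=np.array(cal['xyz'])
with np.errstate(all='ignore'): Q=o+(W-o)*((.125-o[2])/(W-o)[...,2])[...,None]
# keyhole = inside plate and not plate surface: rectified mask at 0.25 mm/px
dd=np.hypot(Q[...,0]-c[0],Q[...,1]-c[1])
hole=(dd<.029)&(W[...,2]<.121); hole2=(dd<.029)&~br
for nm,k in (('depth',hole),('colour',hole2)):
    out=k&(dd>.0185)
    print(nm,k.sum(),'all',line(Q[k]),mec(Q[k]),'slots',out.sum(),line(Q[out]), cv2.minAreaRect((Q[k][:,:2]*1000).astype(np.float32)))
E
python3 w.py
```

```text
[0.51781927 0.16946716 0.29147273] [ 3.14136164e+00  9.97820125e-05 -2.78217218e+00]
top 3800 (array([546.8, 132.6]), 42.9) 0.12461376229933244
brass 1342 (array([547.7, 132.3]), 29.9) (array([0.54727838, 0.13241982]), np.float64(0.0239562239724753))
depth 812 all (array([0.54579863, 0.13240493, 0.125     ]), np.float64(166.4476143444716)) (array([546.3, 132.2]), 25.9) slots 143 (array([0.54354756, 0.13287943, 0.125     ]), np.float64(166.62159647905972)) ((546.3218994140625, 132.42237854003906), (30.40142822265625, 50.35403060913086), 75.68367004394531)
colour 806 all (array([0.54537722, 0.13252833, 0.125     ]), np.float64(164.44654796769655)) (array([546.5, 131.7]), 28.9) slots 160 (array([0.54295526, 0.13331176, 0.125     ]), np.float64(164.08633081673398)) ((546.6987915039062, 132.97744750976562), (34.75700759887695, 54.60810852050781), 49.89326858520508)
```

View pics/w1.png

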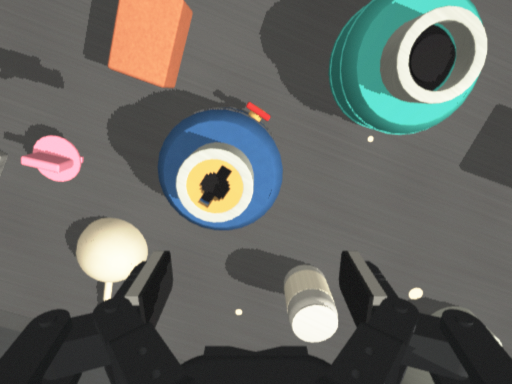

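The wrist view shows the blue pot's plate at (215,185), its slots running from about (205,200) to (225,172). The centre comes out at (547.3, 132.3) mm and the slot line at about 166°. Next I go to the cap.

arm_command(
  deltas=[
    {"delta_rot":[0,0,0],"travel":[9,-42,0],"grip":0.25},
    {"delta_rot":[0,0,0],"travel":[18,-84,0],"grip":0.25},
    {"delta_rot":[0,0,0],"travel":[27,-126,0],"grip":0.25},
    {"delta_rot":[0,0,0],"travel":[36,-168,0],"grip":0.25},
    {"delta_rot":[0,0,0],"travel":[45,-210,0],"grip":0.25},
    {"delta_rot":[0,0,0],"travel":[54,-252,-30],"grip":0.25},
    {"delta_rot":[0,0,0],"travel":[63,-294,-60],"grip":0.25},
    {"delta_rot":[0,0,0],"travel":[72,-336,-90],"grip":0.25},
    {"delta_rot":[0,0,0],"travel":[81,-371,-110],"grip":0.25},
    {"delta_rot":[0,0,0],"travel":[81,-371,-110],"grip":0.25},
  ],
)

```text
time_s: 3.05
position: [0.5978, -0.2052, 0.1762]
orientation: [3.137, -0.006, -2.787]
ft_force: [-0.6, 1.2, -0.5]
finger_gap: 0.748
grasp_force: 0.0
```

arm_command(
  deltas=[
    {"delta_rot":[0,0,0],"travel":[0,0,0],"grip":0.25},
    {"delta_rot":[0,0,0],"travel":[0,0,0],"grip":0.25},
  ],
)

```text
time_s: 3.25
position: [0.6004, -0.2015, 0.1826]
orientation: [-3.141, 0.001, -2.783]
ft_force: [-1.2, 0.4, 0.7]
finger_gap: 0.745
grasp_force: 0.0
```

```bash
cat > wc.py <<'E'
from m import *
img,d,W=cloud('wrist'); s=bot.sense()
print(s['position'],s['orientation'],s['finger_gap'])
cv2.imwrite('pics/w2.png',cv2.cvtColor(img,cv2.COLOR_RGB2BGR))
h,sa,v=cv2.split(cv2.cvtColor(img,cv2.COLOR_RGB2HSV))
P=W[((h<5)|(h>174))&(sa>200)&(v>60)&(d>0)&(np.hypot(W[...,0]-.599,W[...,1]+.2015)<.06)]
fl=P[(P[:,2]<.042)&(P[:,2]>.028)];b=P[P[:,2]>.065]
print('flange',len(fl),mec(fl),np.median(fl[:,2]),'bar',len(b),line(b),b[:,2].max(),cv2.minAreaRect((b[:,:2]*1000).astype(np.float32)))
E
python3 wc.py
```

```text
[ 0.60055456 -0.20143661  0.18291908] [-3.14003784e+00  1.72182778e-03 -2.78225150e+00] 0.7469623705441414
  return _methods._mean(a, axis=axis, dtype=dtype,
  ret = ret.dtype.type(ret / rcount)
m.py:6: RuntimeWarning: Mean of empty slice.
  m=P.mean(0); v=np.linalg.svd(P[:,:2]-m[:2],full_matrices=False)[2][0]; return m,np.degrees(np.arctan2(v[1],v[0]))%180
  ret = um.true_divide(
Traceback (most recent call last):
  File "wc.py", line 8, in <module>
    print('flange',len(fl),mec(fl),np.median(fl[:,2]),'bar',len(b),line(b),b[:,2].max(),cv2.minAreaRect((b[:,:2]*1000).astype(np.float32)))
                                                                   ~~~~^^^
  File "m.py", line 6, in line
    m=P.mean(0); v=np.linalg.svd(P[:,:2]-m[:2],full_matrices=False)[2][0]; return m,np.degrees(np.arctan2(v[1],v[0]))%180
                   ~~~~~~~~~~~~~~~~~~~~~~~~~~~~~~~~~~~~~~~~~~~~~~~~~~~^^^
IndexError: index 0 is out of bounds for axis 0 with size 0
```

View pics/w2.png

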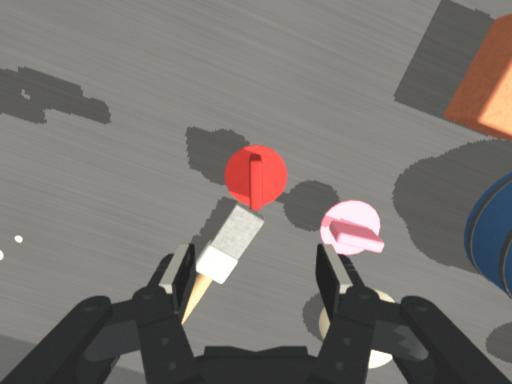

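The cap is at (256,176), with its bar aligned with the tool and midway between the fingers. The brush tip at (240,225) lies close to the flange. My bar filter came back empty, so I check the numbers.

```bash
sed -i 's/^fl=/print(len(P),np.percentile(P,[1,50,99],axis=0).round(4).tolist());np.savez("w2",img=img,d=d,W=W)\nfl=/; s/>.065/>.058/' wc.py; python3 wc.py 2>&1 | grep -v Warn | head; python3 -c "
import numpy as np;f=np.load('w2.npz');print(f['d'][165:200:5,240:272:4].round(3));print(f['img'][165:200:7,240:272:8].tolist())"
```

```text
[ 0.60051552 -0.20156873  0.18295939] [-3.13982469e+00  1.68566426e-03 -2.78223768e+00] 0.7502528733145268
Traceback (most recent call last):
  File "wc.py", line 7, in <module>
    print(len(P),np.percentile(P,[1,50,99],axis=0).round(4).tolist());np.savez("w2",img=img,d=d,W=W)
                 ~~~~~~~~~~~~~^^^^^^^^^^^^^^^^^^^^
FileNotFoundError: [Errno 2] No such file or directory: 'w2.npz'
```

```bash
sed -i 's/^P=/np.savez("w2",img=img,d=d,W=W)\nP=/' wc.py; python3 wc.py >/dev/null 2>&1; python3 -c "
import numpy as np,cv2;f=np.load('w2.npz');print(f['d'][165:200:7,240:272:6].round(3));print(cv2.cvtColor(f['img'],cv2.COLOR_RGB2HSV)[165:200:10,240:272:8].tolist());print(f['W'][176,250:262:4])"
```

```text
[[0.297 0.296 0.262 0.262 0.295 0.   ]
 [0.299 0.299 0.264 0.263 0.299 0.299]
 [0.302 0.301 0.268 0.266 0.301 0.302]
 [0.304 0.305 0.268 0.267 0.303 0.304]
 [0.306 0.306 0.271 0.27  0.306 0.307]]
[[[1, 183, 203], [1, 183, 197], [1, 170, 251], [1, 170, 253]], [[1, 183, 206], [1, 183, 196], [1, 168, 252], [2, 170, 253]], [[1, 182, 198], [1, 181, 200], [1, 171, 252], [2, 167, 253]], [[2, 170, 253], [1, 183, 198], [2, 169, 253], [1, 168, 253]]]
[[ 0.59157042 -0.21016109  0.0680738 ]
 [ 0.58976252 -0.20695376  0.07006859]
 [ 0.58873336 -0.20349077  0.06914025]]
```

```bash
sed -i 's/sa>200/sa>150/;s/>.058/>.062/' wc.py; python3 wc.py
```

```text
[ 0.60035412 -0.20186622  0.18265328] [-3.14007154e+00  1.39617014e-03 -2.78264658e+00] 0.749193617769709
2938 [[0.5684, -0.2316, 0.0337], [0.5952, -0.2042, 0.0357], [0.6273, -0.1727, 0.0704]]
flange 2227 (array([ 598.1, -202.2]), 31.8) 0.035409003138421546 bar 643 (array([ 0.59595856, -0.20283595,  0.06886422]), np.float64(20.695921842833904)) 0.0712095936815656 ((597.0914916992188, -202.2584991455078), (47.09983444213867, 11.281991958618164), 20.357540130615234)
```

arm_command(
  deltas=[
    {"delta_rot":[0,0,0],"travel":[-2,0,-30],"grip":0.25},
    {"delta_rot":[0,0,0],"travel":[-2,0,-60],"grip":0.25},
    {"delta_rot":[0,0,0],"travel":[-2,0,-90],"grip":0.25},
    {"delta_rot":[0,0,0],"travel":[-2,0,-115],"grip":0.25},
    {"delta_rot":[0,0,0],"travel":[-2,0,-130],"grip":0.25},
    {"delta_rot":[0,0,0],"travel":[-2,0,-140],"grip":0.25},
    {"delta_rot":[0,0,0],"travel":[-2,0,-140],"grip":0.25},
    {"delta_rot":[0,0,0],"travel":[-2,0,-140],"grip":0.25},
  ],
)

```text
time_s: 4.25
position: [0.5986, -0.2033, 0.0426]
orientation: [-3.14, 0.001, -2.784]
ft_force: [0.5, -0.7, 0.2]
finger_gap: 0.753
grasp_force: 0.0
```

arm_command(
  deltas=[
    {"delta_rot":[0,0,0],"travel":[0,1,0],"grip":0.6},
    {"delta_rot":[0,0,0],"travel":[0,1,0],"grip":1},
    {"delta_rot":[0,0,0],"travel":[0,1,0],"grip":1},
    {"delta_rot":[0,0,0],"travel":[0,1,0],"grip":1},
    {"delta_rot":[0,0,0],"travel":[0,1,0],"grip":1},
    {"delta_rot":[0,0,0],"travel":[0,1,0],"grip":1},
    {"delta_rot":[0,0,0],"travel":[0,1,0],"grip":1},
    {"delta_rot":[0,0,0],"travel":[0,1,0],"grip":1},
  ],
)

```text
time_s: 5.05
position: [0.5982, -0.2022, 0.0419]
orientation: [-3.141, 0.001, -2.784]
ft_force: [-1.1, -0.2, 6.1]
finger_gap: 0.13
grasp_force: 59.4
```

arm_command(
  deltas=[
    {"delta_rot":[0,0,0],"travel":[0,0,30],"grip":1},
    {"delta_rot":[0,0,0],"travel":[0,0,70],"grip":1},
    {"delta_rot":[0,0,0],"travel":[0,0,115],"grip":1},
    {"delta_rot":[0,0,0],"travel":[-2,15,160],"grip":1},
    {"delta_rot":[0,0,-0.1],"travel":[-8,50,180],"grip":1},
    {"delta_rot":[0,0,-0.2],"travel":[-14,90,180],"grip":1},
    {"delta_rot":[0,0,-0.3],"travel":[-20,130,180],"grip":1},
    {"delta_rot":[0,0,-0.4],"travel":[-26,170,180],"grip":1},
    {"delta_rot":[0,0,-0.5],"travel":[-32,210,180],"grip":1},
    {"delta_rot":[0,0,-0.607],"travel":[-38,250,180],"grip":1},
  ],
)

```text
time_s: 6.05
position: [0.5585, 0.0497, 0.22]
orientation: [-3.141, -0.002, 2.887]
ft_force: [0.3, 1.0, -1.7]
finger_gap: 0.127
grasp_force: 58.9
```

```bash
python3 - <<'E'
from h import *
s=bot.sense();print(s['position'],s['orientation'],s['ft_force'],s['finger_gap'],s['joint_pos'])
E
```

```text
[0.55849081 0.04972575 0.21996572] [-3.14136241e+00 -2.27075242e-03  2.88730350e+00] [ 0.28089497  0.9680351  -1.71131174] 0.12708018593298093 [-1.26735945e-01  1.31909310e-01  1.64913400e+00  6.18176955e-05
  1.36283094e+00 -1.44325621e+00]
```

arm_command(
  deltas=[
    {"delta_rot":[0,0,0],"travel":[-6,40,0],"grip":1},
    {"delta_rot":[0,0,0],"travel":[-12,75,0],"grip":1},
    {"delta_rot":[0,0,0],"travel":[-12,84,0],"grip":1},
    {"delta_rot":[0,0,0],"travel":[-12,84,-15],"grip":1},
    {"delta_rot":[0,0,0],"travel":[-12,84,-30],"grip":1},
    {"delta_rot":[0,0,0],"travel":[-12,84,-30],"grip":1},
    {"delta_rot":[0,0,0],"travel":[-12,84,-30],"grip":1},
    {"delta_rot":[0,0,0],"travel":[-12,84,-30],"grip":1},
    {"delta_rot":[0,0,0],"travel":[-12,84,-30],"grip":1},
  ],
)

```text
time_s: 6.95
position: [0.5483, 0.1316, 0.192]
orientation: [3.141, 0.001, 2.891]
ft_force: [0.2, 0.7, -2.0]
finger_gap: 0.128
grasp_force: 58.9
```

```bash
python3 - <<'E'
from m import *
s=bot.sense();print(s['position'],s['orientation'],s['ft_force'],s['finger_gap'])
vis=[]
for n in ['wrist','scene']:
    img,d,W=cloud(n); cv2.imwrite(f'pics/{n}3.png',cv2.cvtColor(img,cv2.COLOR_RGB2BGR)); vis.append(img)
    h,sa,v=cv2.split(cv2.cvtColor(img,cv2.COLOR_RGB2HSV))
    P=W[((h<5)|(h>174))&(sa>150)&(v>60)&(d>0)&(np.hypot(W[...,0]-.547,W[...,1]-.132)<.05)&(W[...,2]>.16)]
    fl=P[P[:,2]<.192]; b=P[P[:,2]>.195]
    print(n,'flange',len(fl),mec(fl),np.percentile(fl[:,2],[2,50,98]),np.linalg.lstsq(np.c_[fl[:,:2]-fl[:,:2].mean(0),np.ones(len(fl))],fl[:,2],rcond=None)[0],'bar',len(b),line(b) if len(b)>5 else '')
a=cv2.cvtColor(np.hstack([vis[0][:300,100:440],cv2.resize(vis[1][120:270,220:370],(300,300))]),cv2.COLOR_RGB2BGR);cv2.imwrite('pics/c3.png',a)
E
```

```text
[0.54834619 0.13158379 0.19196249] [3.14127873e+00 1.24244436e-03 2.89101728e+00] [ 0.23269315  0.71352275 -1.96500705] 0.1282885233560763
wrist flange 4290 (array([547.9, 132. ]), 32.1) [0.18413799 0.18545379 0.18697481] [-0.00377343 -0.00052752  0.18551033] bar 2632 (array([0.54181529, 0.1336166 , 0.21666361]), np.float64(165.63676084728715))
scene flange 202 (array([549.6, 133.5]), 32.4) [0.18251118 0.18550638 0.19006298] [-0.00091326 -0.00848576  0.1856003 ] bar 79 (array([0.56638335, 0.12956527, 0.21067634]), np.float64(173.99655306490877))
```

View pics/c3.png

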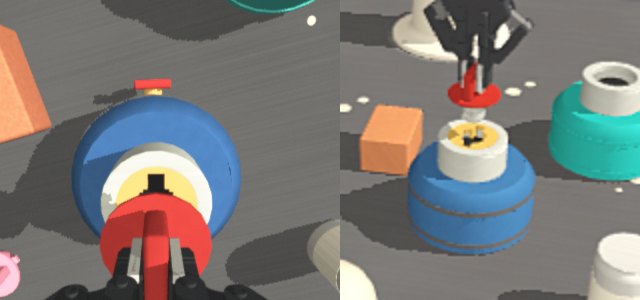

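The cap hangs level above the plate, with the visible slot at (157,180) in line with the bar at (155,230). I lower it carefully.

arm_command(
  deltas=[
    {"delta_rot":[0,0,0],"travel":[-0.8,0.5,-12],"grip":1},
    {"delta_rot":[0,0,0],"travel":[-0.8,0.5,-22],"grip":1},
    {"delta_rot":[0,0,0],"travel":[-0.8,0.5,-27],"grip":1},
    {"delta_rot":[0,0,0],"travel":[-0.8,0.5,-31],"grip":1},
    {"delta_rot":[0,0,0],"travel":[-0.8,0.5,-34],"grip":1},
    {"delta_rot":[0,0,0],"travel":[-0.8,0.5,-34],"grip":1},
  ],
)

```text
time_s: 7.65
position: [0.5467, 0.1326, 0.1568]
orientation: [-3.141, -0.001, 2.892]
ft_force: [0.2, -0.1, -1.9]
finger_gap: 0.131
grasp_force: 59.0
```

arm_command(
  deltas=[
    {"delta_rot":[0,0,0],"travel":[0,0,-2],"grip":1},
    {"delta_rot":[0,0,0],"travel":[0,0,-4],"grip":1},
    {"delta_rot":[0,0,0],"travel":[0,0,-5],"grip":1},
    {"delta_rot":[0,0,0],"travel":[0,0,-5],"grip":1},
  ],
)

```text
time_s: 8.05
position: [0.5472, 0.1326, 0.1528]
orientation: [3.142, 0.001, 2.892]
ft_force: [-1.4, -0.8, 1.9]
finger_gap: 0.129
grasp_force: 59.5
```

The cap has gone below 111 mm with only the spring's force on it, so the lugs are in the slots. I push it in.

arm_command(
  deltas=[
    {"delta_rot":[0,0,0],"travel":[0,0,-4],"grip":1},
    {"delta_rot":[0,0,0],"travel":[0,0,-8],"grip":1},
    {"delta_rot":[0,0,0],"travel":[0,0,-12],"grip":1},
    {"delta_rot":[0,0,0],"travel":[0,0,-15],"grip":1},
    {"delta_rot":[0,0,0],"travel":[0,0,-15],"grip":1},
    {"delta_rot":[0,0,0],"travel":[0,0,-15],"grip":1},
  ],
)

```text
time_s: 8.65
position: [0.5477, 0.1326, 0.1391]
orientation: [3.141, 0.002, 2.892]
ft_force: [-4.4, -0.8, 11.3]
finger_gap: 0.128
grasp_force: 60.9
```

arm_command(
  deltas=[
    {"delta_rot":[0,0,0],"travel":[-0.5,0,-1],"grip":1},
    {"delta_rot":[0,0,0],"travel":[-0.5,0,-2],"grip":1},
    {"delta_rot":[0,0,0],"travel":[-0.5,0,-2],"grip":1},
  ],
)

```text
time_s: 8.95
position: [0.5476, 0.1326, 0.1374]
orientation: [3.141, 0.003, 2.892]
ft_force: [-4.3, -0.3, 12.3]
finger_gap: 0.127
grasp_force: 61.0
```

arm_command(
  deltas=[
    {"delta_rot":[0,0,-0.1],"travel":[0,0,0],"grip":1},
    {"delta_rot":[0,0,-0.2],"travel":[0,0,0],"grip":1},
    {"delta_rot":[0,0,-0.3],"travel":[0,0,0],"grip":1},
    {"delta_rot":[0,0,-0.3],"travel":[0,0,0],"grip":1},
  ],
)

```text
time_s: 9.35
position: [0.5489, 0.1327, 0.1382]
orientation: [3.138, 0.005, 2.59]
ft_force: [-1.9, -0.5, 11.4]
finger_gap: 0.129
grasp_force: 61.0
```

```bash
python3 - <<'E'
from h import *
s=bot.sense();print(s['position'],s['orientation'],s['ft_force'],s['wrist_torque'],s['finger_gap'])
E
```

```text
[0.54890162 0.13266945 0.13817713] [3.13820269 0.00511891 2.58959762] [-1.92038635 -0.51182059 11.42230596] [-0.01685503  0.22467343  0.0087896 ] 0.12859462401702665
```

The cap turns freely; I continue to about 77° in total.

arm_command(
  deltas=[
    {"delta_rot":[0,0,-0.13],"travel":[-0.5,0,-0.5],"grip":1},
    {"delta_rot":[0,0,-0.26],"travel":[-0.5,0,-0.5],"grip":1},
    {"delta_rot":[0,0,-0.39],"travel":[-0.5,0,-0.5],"grip":1},
    {"delta_rot":[0,0,-0.52],"travel":[-0.5,0,-0.5],"grip":1},
    {"delta_rot":[0,0,-0.65],"travel":[-0.5,0,-0.5],"grip":1},
    {"delta_rot":[0,0,-0.78],"travel":[-0.5,0,-0.5],"grip":1},
    {"delta_rot":[0,0,-0.91],"travel":[-0.5,0,-0.5],"grip":1},
    {"delta_rot":[0,0,-1.02],"travel":[-0.5,0,-0.5],"grip":1},
    {"delta_rot":[0,0,-1.03],"travel":[-0.5,0,-0.5],"grip":1},
    {"delta_rot":[0,0,-1.03],"travel":[-0.5,0,-0.5],"grip":1},
  ],
)

```text
time_s: 10.35
position: [0.5487, 0.1326, 0.1379]
orientation: [3.135, -0.0, 1.562]
ft_force: [-1.2, 0.4, 12.4]
finger_gap: 0.13
grasp_force: 61.1
```

```bash
python3 - <<'E'
from h import *
s=bot.sense();print(s['position'],s['orientation'],s['ft_force'],s['wrist_torque'],s['finger_gap'])
E
```

```text
[0.54874446 0.13257008 0.13792476] [ 3.13461435e+00 -7.01361160e-05  1.56162837e+00] [-1.15887226  0.39884717 12.35440776] [-0.05324531  0.09958601  0.00649256] 0.12964942023275522
```

arm_command(
  deltas=[
    {"delta_rot":[0,0,0],"travel":[0,0,1],"grip":1},
    {"delta_rot":[0,0,0],"travel":[0,0,2],"grip":1},
    {"delta_rot":[0,0,0],"travel":[0,0,3],"grip":1},
    {"delta_rot":[0,0,0],"travel":[0,0,4],"grip":1},
    {"delta_rot":[0,0,0],"travel":[0,0,4],"grip":1},
  ],
)

```text
time_s: 10.85
position: [0.5487, 0.1326, 0.1415]
orientation: [3.135, -0.0, 1.562]
ft_force: [0.1, 0.5, 9.5]
finger_gap: 0.127
grasp_force: 60.6
```

The cap rose past 97 mm with the spring still carrying the load, so the lugs are in the recesses. I raise a little more and let go.

arm_command(
  deltas=[
    {"delta_rot":[0,0,0],"travel":[0,0,1],"grip":1},
    {"delta_rot":[0,0,0],"travel":[0,0,2],"grip":1},
    {"delta_rot":[0,0,0],"travel":[0,0,2],"grip":1},
    {"delta_rot":[0,0,0],"travel":[0,0,2],"grip":1},
  ],
)

```text
time_s: 11.25
position: [0.5486, 0.1326, 0.1429]
orientation: [3.135, -0.0, 1.562]
ft_force: [2.7, 0.2, 6.9]
finger_gap: 0.133
grasp_force: 60.3
```

arm_command(
  deltas=[
    {"delta_rot":[0,0,0],"travel":[0,0,0],"grip":0.7},
    {"delta_rot":[0,0,0],"travel":[0,0,0],"grip":0.5},
    {"delta_rot":[0,0,0],"travel":[0,0,0],"grip":0.5},
    {"delta_rot":[0,0,0],"travel":[0,0,0],"grip":0.5},
    {"delta_rot":[0,0,0],"travel":[0,0,15],"grip":0.5},
    {"delta_rot":[0,0,0],"travel":[0,0,45],"grip":0.5},
    {"delta_rot":[0,0,0],"travel":[0,0,85],"grip":0.5},
    {"delta_rot":[0,0,0],"travel":[-40,0,125],"grip":0.5},
    {"delta_rot":[0,0,0],"travel":[-80,0,140],"grip":0.5},
    {"delta_rot":[0,0,0],"travel":[-80,0,140],"grip":0.5},
  ],
)

```text
time_s: 12.25
position: [0.4643, 0.1332, 0.2863]
orientation: [3.134, -0.001, 1.563]
ft_force: [-0.0, 0.4, 1.2]
finger_gap: 0.497
grasp_force: 0.0
```

```bash
python3 - <<'E'
from m import *
s=bot.sense();print(s['position'],s['ft_force'],s['time_s'])
vis=[]
for n in ['wrist','scene','top']:
    img,d,W=cloud(n); vis.append(img)
    h,sa,v=cv2.split(cv2.cvtColor(img,cv2.COLOR_RGB2HSV))
    P=W[((h<5)|(h>174))&(sa>150)&(v>60)&(d>0)&(np.hypot(W[...,0]-.547,W[...,1]-.132)<.05)&(W[...,2]>.12)]
    fl=P[P[:,2]<.15]; b=P[P[:,2]>.16]
    if len(fl)>20: print(n,'flange',len(fl),mec(fl),np.percentile(fl[:,2],[2,50,98]),np.linalg.lstsq(np.c_[fl[:,:2]-fl[:,:2].mean(0),np.ones(len(fl))],fl[:,2],rcond=None)[0],'bar',len(b),line(b) if len(b)>5 else '', np.percentile(b[:,2],90) if len(b) else '')
a=cv2.cvtColor(np.hstack([vis[0][:300,100:440],cv2.resize(vis[1][120:270,220:370],(300,300))]),cv2.COLOR_RGB2BGR);cv2.imwrite('pics/c4.png',a)
E
```

```text
[0.464345   0.13321474 0.28625888] [-0.03973634  0.44934286  1.22898801] 12.25
wrist flange 1930 (array([549. , 133.4]), 31.6) [0.13504407 0.13652011 0.14723039] [0.0029556  0.00721428 0.13709357] bar 738 (array([0.5472262 , 0.13552057, 0.16892728]), np.float64(89.45439665680549)) 0.17091568702278084
scene flange 238 (array([551.4, 133.2]), 32.5) [0.1344665  0.13712566 0.14916541] [-0.15295649 -0.00075498  0.13909086] bar 106 (array([0.55308632, 0.13398774, 0.1674618 ]), np.float64(89.41783495051696)) 0.17107988803473528
```

View pics/c4.png

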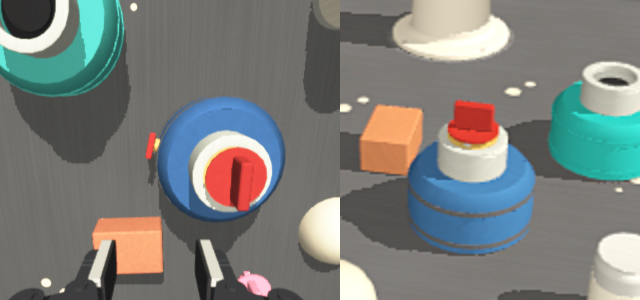

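The cap sits level in the plate at (235,178). Its flange top is at 136.5–137 mm, so its origin is at about 101 mm, which is locked, and the gripper is clear. I hand the job in.

```bash
python3 -c "
from plant import bot
print(bot.close_job())"
```

```text
the job is handed in; nothing more can be done
None
```

The red cap is locked in the blue pot's filler plate: after release it measured level, with its origin at about 101 mm, and I handed the job in at about 12 s; no verdict was returned.

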